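# Post the spent battery pack through the safe box's spring flap and lock the lever

### The job

Put the spent orange battery pack into the battery safe: push it lengthways through the spring flap until it slides down inside and the flap swings shut behind it. Then throw the red-knobbed lever beside the chute all the way over to lock the safe. Leave the good blue pack where it is.

Things in the scene. Friction and masses are not known exactly. Their poses are not given: they have to be found in the camera images.
- orange_pack: the spent battery pack: orange plastic brick with two black bands, 120 long (its x) x 50 wide (y) x 40 mm high (z), about 0.5 kg, loose, lying flat on the bench. Origin: centre of its underside. Either end may go in first.
- blue_pack: a good battery pack, same shape as the orange one but blue, lying nearby. Origin: centre of its underside. Must stay where it is.
- battery_box: battery safe, fixed: red steel box, clear roof and one clear side, grey infeed deck in front. Origin at bench level under the middle of the shut flap; x points along the deck into the box (push direction), z up. Box: x -6 to 240, y -60 to 60, 200 mm high. Deck: x -155 to +72, its top 85 mm high, 66 mm wide between two steel guide strips 10 mm high.
- port (a point): middle of the port's threshold on the deck's top, under the shut flap (battery_box 0, 0, 85 mm). The port, 80 mm wide and 80 high, is in the front plate (x -6 to 0), which goes on 35 mm above it: a tool pointing straight down cannot follow the pack in far enough; lean it back 40 to 50 degrees from vertical, closed fingertips leading.
- feed (a point): middle of the infeed deck outside the port, on the deck's top (battery_box -75, 0, 85 mm): a pack laid here lengthways ends 15 mm before the flap
- slide_top (a point): inner edge of the flat deck (battery_box 72, 0, 85 mm), which is polished inside the port. Beyond it a polished slide falls at 24 degrees to the back wall at x = 234 mm. A pack whose middle passes this edge tips and slides down by itself: push its rear end 15 to 20 mm past the flap's plane. Only then can the flap shut.
- flap (a joint): the yellow flap, 78 x 77 mm, 3 mm thick, hinged along the port's upper edge (80 mm above the deck) and swinging inwards only; 0 = hanging shut, grows to 1.5 rad as it is pushed in. A weak spring (about 0.01 N m shut, 0.05 N m wide open) returns it.
- lock_lever (a joint): the locking lever with a red ball knob on a grey post beside the deck; 0 = unlocked, leaning back 0.5 rad against the push direction (to battery_box -x); 1.0 = locked, leaning 0.5 rad towards battery_box +x. Light friction (under 2 N at the knob); it stays where it is left.
- lock_lever_tip (a point): centre of the lever's red ball knob (26 mm across), 80 mm from the pivot at battery_box (-30, 145, 92) mm; the lever swings in the upright plane along battery_box x. Stem 10 mm thick. The post under it is 80 x 60 mm; with the lever's block it is 95 mm high, hub to 105 mm.

How it is judged:
By the outcome, as a careful person would: the job done as asked, in the order asked, and still so for the second after the job is handed in, with the robot touching nothing.
It also fails if it takes over 54 s, if anything falls off the work surface, if the arm or the gripper's body presses on something with over 40 N, if the wrist force passes 120 N, or if a joint passes its speed limit or range.

### The arm

A 7-joint arm with a two-finger parallel gripper is mounted at the origin on the work surface. World frame = base frame: x ahead of the robot, y to its left, z up, the work surface at z = 0. Lengths are in m, angles in rad, forces in N, time in s.
With the tool pointing down it reaches from about 0.4 to 0.85 m from the base axis. Payload 4.5 kg.
Tool frame: the origin (TCP) lies between the finger pads, 19 mm behind the fingertips; this is the grasp point; z points along the fingers, y is the line along which they close (so a half turn about z gives the same grasp; the last joint's range is limited). The gripper opens to 88 mm and grips with 3 to 60 N. Pads are 18 mm wide; open, the fingers measure 123 mm over their backs; the gripper's body (75 mm by 187 mm) begins 45 mm behind the grasp point.
Start: joints at [-1.159, 0.689, -0.195, 1.565, 0.157, 0.902, -0.215], TCP at [0.231, 0.581, 0.257] pointing down, gripper open.
Joint ranges: [-3.01, 3.01], [-0.46, 2.08], [-1.47, 1.51], [0.13, 2.56], [-1, 4.14], [0.04, 2.09], [-2.66, 2.66]. Speed limits (rad/s): [2.57, 2.57, 3.14, 3.14, 3.14, 3.14, 3.14].

### API

Orientations are given as a unit quaternion [x, y, z, w].
In Python, from plant import r, imaging, ticket gives the robot as it stands (r), with the cameras (imaging) and the job (ticket).
- The arm moves only by the tool inch_along, called after "Emit:" in YAML: its name, and indented under it one key for each argument. Schema: {"type":"object","properties":{"deltas":{"type":"object","properties":{"jaw":{"type":"array","items":{"type":"number"},"minItems":1,"maxItems":10},"x":{"type":"array","items":{"type":"number"},"minItems":1,"maxItems":10},"y":{"type":"array","items":{"type":"number"},"minItems":1,"maxItems":10},"z":{"type":"array","items":{"type":"number"},"minItems":1,"maxItems":10},"wx":{"type":"array","items":{"type":"number"},"minItems":1,"maxItems":10},"wy":{"type":"array","items":{"type":"number"},"minItems":1,"maxItems":10},"wz":{"type":"array","items":{"type":"number"},"minItems":1,"maxItems":10}},"additionalProperties":false,"required":["jaw","x","y","z","wx","wy","wz"]},"force":{"type":"number"},"only":{"type":"string"},"quiet":{"type":"boolean"},"lines":{"type":"string"}},"required":["deltas"],"additionalProperties":false}. deltas is an object with one list for each field, all of the same length, 1 to 10, a row being the entries at one place: jaw (the opening from 0.0 (shut) to 1.0 (fully open)), x, y, z (the shift in shares of 0.4 m (1.0 is 0.4 m)), wx, wy, wz (a rotation vector in a scale on which 1.0 is 4 rad); each row is the pose to reach, as a shift and turn from the pose commanded when the call began, along the tool's axes at that moment; what a row does not reach only later rows make up. A row lasts 1/10 s, in which the tool goes at most 0.05 m and 0.15 rad, less where a joint would pass 70% of its speed; a pose out of reach is approached as far as the arm can. The fingers move at their own pace and stop on an object; force is the grip in N (left out, the last holds). Time passes only in rows, so rows that do not move let the fingers close. The tool returns the time, the measured TCP pose, the force, the opening and the grip force at its end. only (a regular expression) keeps the lines of the reply that match it, lines (a string "A,B") keeps lines A to B, and quiet returns only ok. Shift and turn numbers lie between -1 and 1, and a call with a number outside is refused. Input that does not fit is refused with a message, and nothing moves.
- r.get_state(): the state, without advancing time (a new reading comes with each control period).
- imaging.snapshot(name): name is "scene" or "top"; returns the picture (384x512x3 uint8, red, green, blue); there is no depth.
- imaging.camera_params(name): a dict with "fx", "fy", "cx", "cy" (pixels), "k1" (the pictures are not rectified: a ray, as slopes to the right and down, at radius r is drawn at 1 + k1 r^2 times it, then the intrinsics apply), "rvec" (rotation vector, rad) and "tvec" (3), from world to camera coordinates, as OpenCV has them. Camera axes: x right, y down, z forward; pixel columns grow to the right and rows downward; lengths in m; the calibration is good to about 2 mm. A picture is of the moment at which its call begins. camera_params takes no time and is no camera call.
- ticket.finish_job(): hands the job in; it is judged then, once.
The state is a dict: "clock": time; "q": joint angles; "qd": joint speeds; "joint_torque": joint torques, N m; "tool_pos": TCP position; "eef_rot": TCP orientation; "contact_force": force on the tool from outside, world axes, zero at the start; "moment": the same for the moment, N m; "opening": opening from 0.0 (shut) to 1.0 (fully open); "finger_force": force on a finger pad.
Only numpy, scipy, OpenCV 4.12 (cv2) and the standard library are available. Lean on these libraries where they do the work, as an engineer would, in place of code of your own. Each camera call takes 0.05 s, during which the arm holds its last target. There are 200 camera calls.

## Working session

There is one attempt and no reset: what is moved stays moved. The work goes in short steps, Python scripts to look and compute and a tool call to move; the robot and the scene stay as the last step left them, time stands still between calls to the robot, and variables do not carry over. Pictures are saved under pics/ and viewed, at most 10 in all, crops included, and the job is handed in when it is done.

```bash
ls; mkdir -p pics; python3 - <<'E'
from plant import r, imaging, ticket
import cv2
for n in("scene","top"):
    im=imaging.snapshot(n); cv2.imwrite(f"pics/{n}0.png",im[:,:,::-1]); print(imaging.camera_params(n))
s=r.get_state(); print(s)
E
```

```text
pics
plant.py
{'fx': 350.7899157182971, 'fy': 350.7899157182971, 'cx': 259.9439257663327, 'cy': 190.79655106897138, 'k1': -0.03066821491993945, 'rvec': array([ 1.05938377,  2.61285183, -0.76140817]), 'tvec': array([ 0.32947079, -0.31039893,  1.0305229 ])}
{'fx': 380.51787671470925, 'fy': 380.51787671470925, 'cx': 258.4356202287113, 'cy': 194.15127830346063, 'k1': -0.012569333170891716, 'rvec': array([ 2.1838365 , -2.03602366,  0.20310008]), 'tvec': array([0.04806558, 0.5664468 , 0.96178779])}
{'clock': 0.1, 'q': array([-1.15917233,  0.68990674, -0.19453519,  1.56623305,  0.15732326,
        0.90249989, -0.2150934 ]), 'qd': array([-0.0001853 , -0.00076795, -0.00042407, -0.00185064, -0.00057719,
       -0.00059199, -0.00054513]), 'joint_torque': array([-4.52376553e-03, -5.28498459e+01, -1.27200153e+00, -1.53836274e+01,
       -5.25746809e-02,  2.01134681e-03,  7.16145087e-05]), 'tool_pos': array([0.23040045, 0.58040698, 0.25668832]), 'eef_rot': array([ 1.87737183e-01,  9.82218951e-01, -8.21215470e-04, -9.16991101e-05]), 'contact_force': array([ 0.45326734, -0.02602444,  0.54716174]), 'moment': array([ 0.05204422, -0.02447612, -0.00628196]), 'finger_force': 0.0, 'opening': 0.9971419806338331}
```

View pics/top0.png

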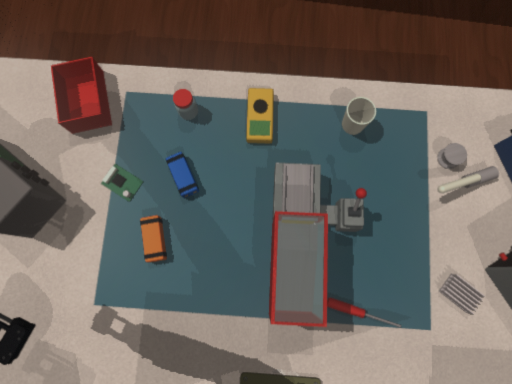

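View pics/scene0.png

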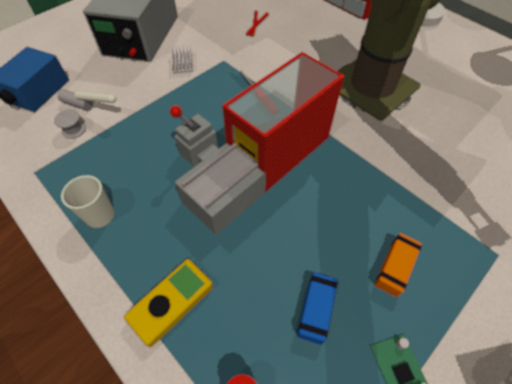

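The top view shows the orange pack at (152,239), blue pack at (182,174), deck (275–320, 163–213), red box below it and the knob at (361,193). The scene view agrees: orange (399,264), knob (176,111).

```bash
cat > h.py <<'E'
import numpy as np, cv2
from plant import r, imaging, ticket
from scipy.spatial.transform import Rotation as R
def cam(n):
    p=imaging.camera_params(n); K=np.array([[p['fx'],0,p['cx']],[0,p['fy'],p['cy']],[0,0,1]])
    return K,np.array([p['k1'],0,0,0,0.]),np.array(p['rvec']),np.array(p['tvec'])
def ray(n,px):
    K,d,rv,t=cam(n); u=cv2.undistortPoints(np.array(px,float).reshape(-1,1,2),K,d).reshape(-1,2)
    M=R.from_rotvec(rv); return M.inv().apply(-t), M.inv().apply(np.c_[u,np.ones(len(u))])
def plane(n,px,z):
    c,d=ray(n,px); return c+d*((z-c[2])/d[:,2])[:,None]
def proj(n,P):
    K,d,rv,t=cam(n); return cv2.projectPoints(np.array(P,float).reshape(-1,3),rv,t,K,d)[0].reshape(-1,2)
def tri(px1,px2,n1="top",n2="scene"):
    c1,d1=ray(n1,[px1]);c2,d2=ray(n2,[px2]);A=np.c_[d1[0],-d2[0]];s=np.linalg.lstsq(A,c2-c1,rcond=None)[0]
    a,b=c1+s[0]*d1[0],c2+s[1]*d2[0]; return (a+b)/2,np.linalg.norm(a-b)
def blobs(im,lo,hi,amin=30):
    m=cv2.inRange(cv2.cvtColor(im,cv2.COLOR_RGB2HSV),lo,hi)
    cs=cv2.findContours(m,cv2.RETR_EXTERNAL,cv2.CHAIN_APPROX_NONE)[0]
    return [c for c in cs if cv2.contourArea(c)>amin]
E
python3 - <<'E'
from h import *
np.set_printoptions(precision=4,suppress=True)
T=cv2.imread("pics/top0.png")[:,:,::-1].copy();S=cv2.imread("pics/scene0.png")[:,:,::-1].copy()
for nm,lo,hi in(("or",(8,150,100),(18,255,255)),("bl",(105,150,60),(125,255,255))):
  for n,im in(("top",T),("scene",S)):
    for c in blobs(im,lo,hi):
      (x,y),wh,a=cv2.minAreaRect(c); print(nm,n,(x,y),wh,a,cv2.contourArea(c))
      if n=="top": print(plane(n,cv2.boxPoints(cv2.minAreaRect(c)),.04), plane(n,[(x,y)],.04))
for nm,im in(("top",T),("scene",S)):
  h=cv2.cvtColor(im,cv2.COLOR_RGB2HSV); h[...,0]=(h[...,0].astype(int)+90)%180
  m=cv2.inRange(h,(80,150,80),(97,255,255))
  for c in cv2.findContours(m,0,1)[0]:
    if cv2.contourArea(c)>20:
      b=cv2.minAreaRect(c); print("red",nm,b,cv2.contourArea(c))
      if cv2.contourArea(c)>3000 and nm=="top": print(plane("top",cv2.boxPoints(b),.2), b and cv2.boxPoints(b))
cv2.imwrite("pics/crop.png",cv2.hconcat([cv2.resize(T[140:340,250:390],None,fx=2.8,fy=2.8,interpolation=2),cv2.resize(S[40:240,160:360],(400,560),interpolation=2)])[:,:,::-1])
E
```

```text
or top (154.51922607421875, 258.5961608886719) (3.7262067794799805, 17.258220672607422) 78.69007110595703 46.0
[[0.3717 0.3726 0.04  ]
 [0.3836 0.329  0.04  ]
 [0.3743 0.3259 0.04  ]
 [0.3624 0.3694 0.04  ]] [[0.373  0.3492 0.04  ]]
or top (151.60000610351562, 237.80001831054688) (30.7606143951416, 18.357141494750977) 82.87498474121094 508.5
[[0.4623 0.3982 0.04  ]
 [0.4719 0.35   0.04  ]
 [0.3918 0.3299 0.04  ]
 [0.3825 0.3774 0.04  ]] [[0.4268 0.3638 0.04  ]]
or scene (389.3853454589844, 286.284423828125) (27.497791290283203, 11.649311065673828) 28.300756454467773 272.0
or scene (400.6000671386719, 260.8000183105469) (28.621667861938477, 36.671512603759766) 26.56505012512207 940.0
or scene (409.7000427246094, 239.1000213623047) (23.702320098876953, 2.2360680103302) 26.56505012512207 40.5
bl top (189.2844696044922, 191.663818359375) (5.646177768707275, 17.857677459716797) 66.80140686035156 54.5
[[0.5546 0.3019 0.04  ]
 [0.5774 0.2591 0.04  ]
 [0.5633 0.2516 0.04  ]
 [0.5407 0.2942 0.04  ]] [[0.559  0.2767 0.04  ]]
bl top (180.93966674804688, 172.52587890625) (27.968273162841797, 18.
[... 1129 characters left out ...]
69525146484), 45.0) 235.5
red top ((75.48844146728516, 88.92485046386719), (61.279048919677734, 43.71643829345703), 81.25383758544922) 2449.5
red scene ((241.0, 378.5), (9.0, 28.0), 90.0) 168.0
red scene ((175.0, 111.0), (10.0, 10.0), 90.0) 81.5
red scene ((288.1811828613281, 111.91529846191406), (93.2306900024414, 132.9095001220703), 50.90614700317383) 8820.5
red scene ((132.25001525878906, 51.25000762939453), (4.949747562408447, 7.071067810058594), 45.0) 29.5
red scene ((256.83367919921875, 23.436634063720703), (12.281839370727539, 26.74414825439453), 20.85445785522461) 90.0
red scene ((366.6845397949219, 9.120805740356445), (6.487985134124756, 18.768814086914062), 10.007980346679688) 70.5
```

View pics/crop.png

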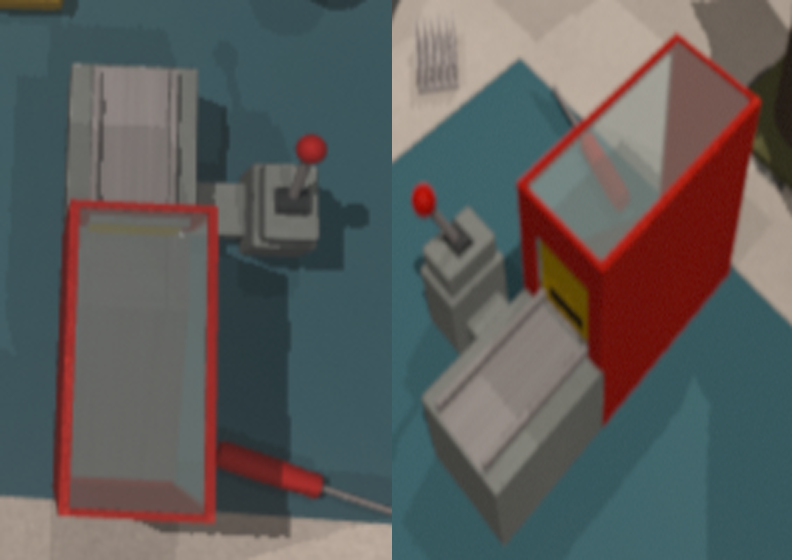

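Crop (2.8x, offset (250,140)): roof corners at (70,202), (217,208), (58,513), (213,522); deck end corners (72,64), (198,69); knob in top (360.5,193), scene (175,111).

```bash
python3 - <<'E'
from h import *
np.set_printoptions(precision=4,suppress=True)
px=np.array([(70,202),(217,208),(58,513),(213,522)])/2.8+(250,140)
W=plane("top",px,.2)[:,:2]
B=np.array([(-6,-60),(-6,60),(240,-60),(240,60)])/1000
# note image left = box -y
ang=lambda a,b,P:np.arctan2(*(P[b]-P[a])[::-1])
def fit(B,W):
    b,w=B-B.mean(0),W-W.mean(0); th=np.arctan2((b[:,0]*w[:,1]-b[:,1]*w[:,0]).sum(),(b*w).sum())
    c,s=np.cos(th),np.sin(th);M=np.array([[c,-s],[s,c]]);t=W.mean(0)-M@B.mean(0);return th,M,t,W-(B@M.T+t)
th,M,t,e=fit(B,W);print("box",th,t);print(W);print(e)
k,g=tri((360.5,193),(175,111)); print("knob",k,g,"in box",M.T@(k[:2]-t))
L=[-.030-.08*np.sin(.5),.145]; print("knob pred",M@L+t,.092+.08*np.cos(.5))
d=plane("top",np.array([(72,64),(198,69)])/2.8+(250,140),.085)[:,:2]; print("deck end in box",(d-t)@M)
# scene checks: roof corners
for p in [(-.006,-.06,.2),(-.006,.06,.2),(.24,-.06,.2),(.24,.06,.2),(-.155,-.045,.085),(-.155,.045,.085),(-.155,-.045,0)]:
    w=np.r_[M@p[:2]+t,p[2]]; print(p,proj("scene",[w])[0],(proj("scene",[w])[0]-(160,40))*(2,2.8)+(392,0), (proj("top",[w])[0]-(250,140))*2.8)
# orange: whole hull incl. bands, top face
T=cv2.imread("pics/top0.png")[:,:,::-1].copy()
for n,lo,hi in(("or",(8,150,100),(18,255,255)),("bl",(105,150,60),(125,255,255))):
  c=np.vstack([b for b in blobs(T,lo,hi,15)]);print(n,cv2.minAreaRect(c)); q=plane("top",cv2.boxPoints(cv2.minAreaRect(c)),.04)[:,:2]; print(q,q.mean(0),[np.linalg.norm(q[i]-q[i-1]) for i in range(2)])
cv2.imwrite("pics/crop2.png",cv2.hconcat([cv2.resize(T[145:275,130:210],(400,600),interpolation=2),cv2.resize(cv2.imread("pics/scene0.png")[210:330,350:430,::-1],(400,600),interpolation=2)])[:,:,::-1])
E
```

```text
box -3.118941281153565 [ 0.4911 -0.0151]
[[ 0.4936  0.0447]
 [ 0.497  -0.0746]
 [ 0.252   0.039 ]
 [ 0.2537 -0.08  ]]
[[-0.0021 -0.0004]
 [-0.0014  0.0004]
 [ 0.0023 -0.0005]
 [ 0.0012  0.0005]]
knob [ 0.5594 -0.1574  0.1652] 0.00026371342294750384 in box [-0.0651  0.1438]
knob pred [ 0.5627 -0.1585] 0.16220660495122982
deck end in box [[-0.1539 -0.059 ]
 [-0.1546  0.0601]]
(-0.006, -0.06, 0.2) [264.2468 136.3855] [600.4937 269.8794] [ 69.7079 199.441 ]
(-0.006, 0.06, 0.2) [221.0945 104.389 ] [514.1889 180.2892] [217.5057 206.3271]
(0.24, -0.06, 0.2) [343.6096  75.3037] [759.2193  98.8505] [ 57.1494 516.0142]
(0.24, 0.06, 0.2) [301.3264  50.6667] [674.6527  29.8667] [213.6107 523.7167]
(-0.155, -0.045, 0.085) [205.7997 211.148 ] [483.5994 479.2144] [86.8373 63.5945]
(-0.155, 0.045, 0.085) [177.5919 184.7191] [427.1837 405.2133] [182.0056  67.9148]
(-0.155, -0.045, 0) [210.4688 230.1432] [492.9376 532.4009] [82.2199 86.9226]
or ((151.6769256591797, 238.41542053222656), (44.40443420410156, 18.357141494750977), 82.87498474121094)
[[0.4788 0.4024]
 [0.4884 0.3541]
 [0.3728 0.3252]
 [0.3635 0.3725]] [0.4259 0.3635] [np.float64(0.11907028203075885), np.float64(0.04930797902187593)]
bl ((181.71551513671875, 174.33621215820312), (43.46243667602539, 18.382904052734375), 66.80140686035156)
[[0.6495 0.3553]
 [0.6737 0.3106]
 [0.5635 0.2513]
 [0.5402 0.2952]] [0.6067 0.3031] [np.float64(0.12475805028241724), np.float64(0.050782156603677325)]
```

View pics/crop2.png

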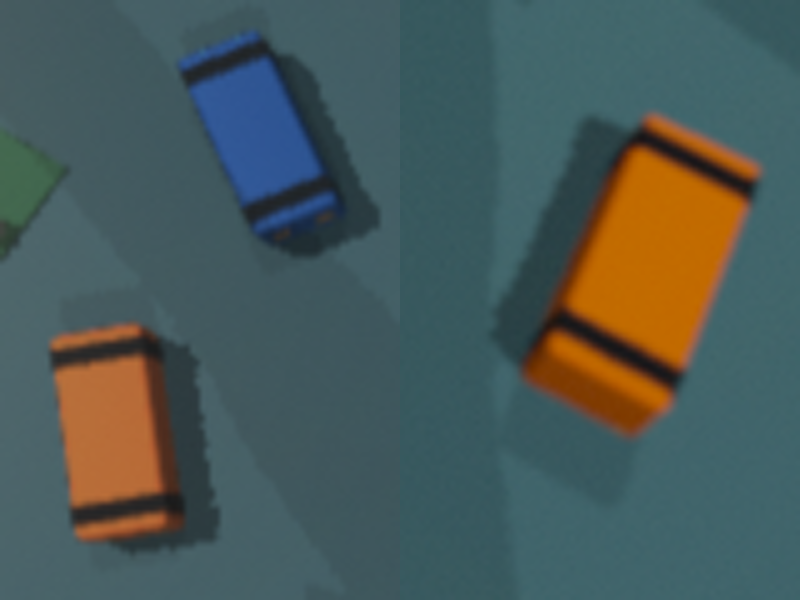

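The crop shows the orange pack fully visible, with a clean top face and yaw of about 0.25 rad. The box fit is within 2–3 mm. Next I'll write a helper that turns a world target into tool-axis deltas.

```bash
cat >> h.py <<'E'
BOX=np.array([.4911,-.0151]); TH=-3.1189
def bw(x,y,z): c,s=np.cos(TH),np.sin(TH); return np.array([BOX[0]+c*x-s*y,BOX[1]+s*x+c*y,z])
def delta(pos,xang,lean=0,pitchback=0):
    """tool x (before lean) at world angle xang, z down, then lean about tool y"""
    s=r.get_state(); R0=R.from_quat(s['eef_rot']); x=np.array([np.cos(xang),np.sin(xang),0]); z=np.array([0,0,-1.])
    Rt=R.from_matrix(np.c_[x,np.cross(z,x),z])*R.from_rotvec([0,lean,0])
    print("d",np.round(R0.inv().apply(pos-s['tool_pos']),4),"rot",np.round((R0.inv()*Rt).as_rotvec(),4),"t",s['clock'])
E
python3 -c "
from h import *
delta([.4259,.3635,.12],.249+np.pi)
delta([.4259,.3635,.033],.249+np.pi)"
```

```text
d [-0.2617 -0.1293  0.1369] rot [-1.600e-03 -4.000e-04 -6.267e-01] t 0.1
d [-0.2617 -0.1291  0.2239] rot [-1.600e-03 -4.000e-04 -6.267e-01] t 0.1
```

The manual's scale: shifts go in shares of 0.4 m and turns go in shares of 4 rad. Converting my numbers, -0.2617 m / 0.4 = -0.6543, 0.1369 m / 0.4 = 0.3423, -0.6267 rad / 4 = -0.1567.

Emit:
inch_along:
  deltas: {"jaw": [1, 1, 1, 1, 1, 1, 1, 1, 1], "x": [-0.6543, -0.6543, -0.6543, -0.6543, -0.6543, -0.6543, -0.6543, -0.6543, -0.6543], "y": [-0.3233, -0.3233, -0.3233, -0.3233, -0.3233, -0.3233, -0.3233, -0.3233, -0.3233], "z": [0.3423, 0.3423, 0.3423, 0.3423, 0.3423, 0.3423, 0.3423, 0.3423, 0.3423], "wx": [0, 0, 0, 0, 0, 0, 0, 0, 0], "wy": [0, 0, 0, 0, 0, 0, 0, 0, 0], "wz": [-0.1567, -0.1567, -0.1567, -0.1567, -0.1567, -0.1567, -0.1567, -0.1567, -0.1567]}
  force: 30

```text
clock: 1.0
tool_pos: [0.4256, 0.3649, 0.1205]
eef_rot: [-0.124, 0.992, 0.001, -0.0]
contact_force: [-1.2, -0.3, 0.8]
opening: 0.999
finger_force: 0.0
```

```bash
python3 -c "
from h import *
delta([.4259,.3635,.033],.249+np.pi)"
```

```text
d [-0.     -0.0016  0.0874] rot [ 0.0012 -0.0006 -0.0002] t 1.0
```

Scaled: 0.087 m / 0.4 = 0.2175, 0.08 m / 0.4 = 0.2.

Emit:
inch_along:
  deltas: {"jaw": [1, 1, 1, 1, 1, 0, 0, 0, 0, 0], "x": [0, 0, 0, 0, 0, 0, 0, 0, 0, 0], "y": [0, 0, 0, 0, 0, 0, 0, 0, 0, 0], "z": [0.075, 0.15, 0.2, 0.2175, 0.2175, 0.2175, 0.2175, 0.2175, 0.2175, 0.2175], "wx": [0, 0, 0, 0, 0, 0, 0, 0, 0, 0], "wy": [0, 0, 0, 0, 0, 0, 0, 0, 0, 0], "wz": [0, 0, 0, 0, 0, 0, 0, 0, 0, 0]}
  force: 30

```text
clock: 2.0
tool_pos: [0.4263, 0.365, 0.034]
eef_rot: [-0.124, 0.992, 0.001, 0.0]
contact_force: [-0.1, 2.0, -0.1]
opening: 0.571
finger_force: 1.2
```

Emit:
inch_along:
  deltas: {"jaw": [0, 0, 0, 0, 0, 0, 0, 0], "x": [0, 0, 0, 0, 0, 0, 0, 0], "y": [0, 0, 0, 0, 0, 0, 0, 0], "z": [0, 0, -0.075, -0.15, -0.25, -0.35, -0.375, -0.375], "wx": [0, 0, 0, 0, 0, 0, 0, 0], "wy": [0, 0, 0, 0, 0, 0, 0, 0], "wz": [0, 0, 0, 0, 0, 0, 0, 0]}

```text
clock: 2.8
tool_pos: [0.4265, 0.3639, 0.1839]
eef_rot: [-0.124, 0.992, 0.0, 0.001]
contact_force: [-0.3, -0.1, -6.1]
opening: 0.565
finger_force: 30.0
```

```bash
python3 -c "
from h import *
print(bw(-.085,0,.23))
delta(bw(-.085,0,.23),TH)
delta(bw(-.085,0,.14),TH)"
```

```text
[ 0.57607812 -0.01317129  0.23      ]
d [-0.0524 -0.4023 -0.0461] rot [0.0003 0.0012 0.2256] t 2.8
d [-0.0523 -0.4023  0.0439] rot [0.0003 0.0012 0.2256] t 2.8
```

Scaled: -0.395 m / 0.4 = -0.9875, -0.15 m / 0.4 = -0.375, 0.08 rad / 4 = 0.02.

Emit:
inch_along:
  deltas: {"jaw": [0, 0, 0, 0, 0, 0, 0, 0, 0, 0], "x": [-0.05, -0.1, -0.125, -0.1375, -0.1375, -0.1375, -0.1375, -0.1375, -0.1375, -0.131], "y": [-0.075, -0.175, -0.275, -0.375, -0.4875, -0.6, -0.7125, -0.825, -0.925, -0.9875], "z": [-0.05, -0.125, -0.175, -0.175, -0.175, -0.175, -0.175, -0.175, -0.175, -0.175], "wx": [0, 0, 0, 0, 0, 0, 0, 0, 0, 0], "wy": [0, 0, 0, 0, 0, 0, 0, 0, 0, 0], "wz": [0.0075, 0.02, 0.035, 0.05, 0.0565, 0.0565, 0.0565, 0.0565, 0.0565, 0.0565]}

```text
clock: 3.8
tool_pos: [0.5731, -0.011, 0.2498]
eef_rot: [-0.009, 1.0, -0.002, -0.003]
contact_force: [-0.1, 0.0, -4.6]
opening: 0.559
finger_force: 30.0
```

Emit:
inch_along:
  deltas: {"jaw": [0, 0, 0, 0, 0], "x": [0, 0, 0, 0, 0], "y": [-0.0175, -0.0175, -0.0175, -0.0175, -0.0175], "z": [0.05, 0.125, 0.2, 0.2, 0.2], "wx": [0, 0, 0, 0, 0], "wy": [0, 0, 0, 0, 0], "wz": [0, 0, 0, 0, 0]}

```text
clock: 4.3
tool_pos: [0.573, -0.0127, 0.1717]
eef_rot: [-0.012, 1.0, -0.0, -0.002]
contact_force: [0.4, -0.3, -4.6]
opening: 0.563
finger_force: 30.0
```

```bash
python3 - <<'E'
from h import *
delta(bw(-.085,0,.120),TH)
a,b=imaging.snapshot("scene"),imaging.snapshot("top")
cv2.imwrite("pics/p1.png",cv2.hconcat([cv2.resize(a[40:240,140:340],(400,400)),cv2.resize(b[120:320,220:420],(400,400))])[:,:,::-1])
E
```

```text
d [-0.0033 -0.0005  0.0516] rot [-0.0002 -0.0046  0.0007] t 4.3
```

View pics/p1.png

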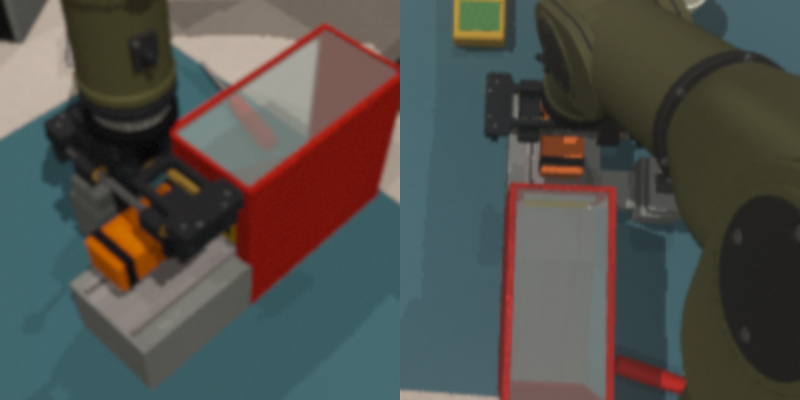

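The pack is held square above the deck channel: in the scene crop it sits between the guide strips, and in the top crop it is at (562,150), aligned with the deck. I'll lower and release.

Scaled: 0.051 m / 0.4 = 0.1275, -0.003 m / 0.4 = -0.0075, -0.0046 rad / 4 = -0.0012.

Emit:
inch_along:
  deltas: {"jaw": [0, 0, 0, 0, 0, 0.85, 0.85, 0.85], "x": [-0.0075, -0.0075, -0.0075, -0.0075, -0.0075, -0.0075, -0.0075, -0.0075], "y": [0, 0, 0, 0, 0, 0, 0, 0], "z": [0.05, 0.0875, 0.1125, 0.1275, 0.1275, 0.1275, 0.1275, 0.1275], "wx": [0, 0, 0, 0, 0, 0, 0, 0], "wy": [-0.0012, -0.0012, -0.0012, -0.0012, -0.0012, -0.0012, -0.0012, -0.0012], "wz": [0, 0, 0, 0, 0, 0, 0, 0]}

```text
clock: 5.2
tool_pos: [0.5783, -0.0125, 0.1236]
eef_rot: [-0.011, 1.0, 0.0, 0.004]
contact_force: [0.1, 0.9, -0.9]
opening: 0.812
finger_force: 0.0
```

Emit:
inch_along:
  deltas: {"jaw": [0.85, 0.85, 0.85, 0.85, 0, 0, 0, 0, 0], "x": [0, 0, 0, 0, -0.125, -0.25, -0.375, -0.425, -0.425], "y": [0, 0, 0, 0, 0, 0, 0, 0, 0], "z": [-0.05, -0.125, -0.225, -0.35, -0.35, -0.35, -0.35, -0.35, -0.35], "wx": [0, 0, 0, 0, 0, 0, 0, 0, 0], "wy": [0, 0, 0, 0, 0, 0, 0, 0, 0], "wz": [0, 0, 0, 0, 0, 0, 0, 0, 0]}

```text
clock: 6.1
tool_pos: [0.7486, -0.0082, 0.2626]
eef_rot: [-0.011, 1.0, 0.001, 0.003]
contact_force: [-0.0, 0.4, -0.4]
opening: 0.424
finger_force: 0.0
```

```bash
python3 - <<'E'
from h import *
def T(tipx,tipz,l=.85): return bw(tipx-.019*np.sin(l),0,tipz+.019*np.cos(l))
delta(T(-.19,.18),TH,.85); delta(T(-.175,.098),TH,.85)
b=imaging.snapshot("top");a=imaging.snapshot("scene")
cv2.imwrite("pics/p2.png",cv2.hconcat([cv2.resize(a[40:240,140:340],(400,400)),cv2.resize(b[120:320,220:420],(400,400))])[:,:,::-1])
E
```

```text
d [ 0.0538 -0.0011  0.0698] rot [1.100e-03 8.564e-01 1.000e-04] t 6.1
d [ 0.0693 -0.0012  0.1517] rot [1.100e-03 8.564e-01 1.000e-04] t 6.1
```

View pics/p2.png

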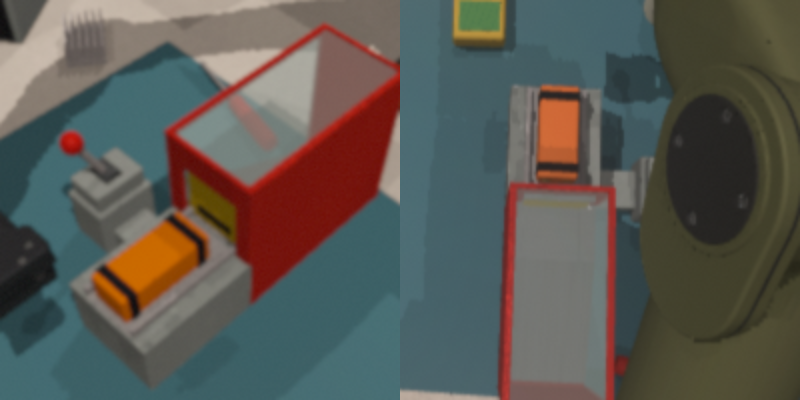

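The pack lies straight in the channel, at (558,132) in the right crop, and the lever is still back. Now I'll lean the closed tool behind it.

Scaled: 0.07 m / 0.4 = 0.175, 0.054 m / 0.4 = 0.135, 0.856 rad / 4 = 0.214.

Emit:
inch_along:
  deltas: {"jaw": [0, 0, 0, 0, 0, 0, 0, 0], "x": [0, 0, 0, 0, 0, 0.05, 0.135, 0.135], "y": [0, 0, 0, 0, 0, 0, 0, 0], "z": [0, 0, 0, 0, 0.05, 0.1, 0.175, 0.175], "wx": [0, 0, 0, 0, 0, 0, 0, 0], "wy": [0.0375, 0.075, 0.1125, 0.15, 0.1875, 0.214, 0.214, 0.214], "wz": [0, 0, 0, 0, 0, 0, 0, 0]}

```text
clock: 7.0
tool_pos: [0.6738, -0.0078, 0.187]
eef_rot: [-0.009, 0.932, -0.01, -0.363]
contact_force: [-1.3, -0.4, -1.6]
opening: 0.007
finger_force: 0.0
```

```bash
python3 - <<'E'
from h import *
def T(tipx,tipz,l=.85): return bw(tipx-.019*np.sin(l),0,tipz+.019*np.cos(l))
delta(T(-.18,.099),TH,.85); delta(T(-.05,.099),TH,.85);  delta(T(.012,.099),TH,.85);print(r.get_state()['q'],r.get_state()['tool_pos'])
E
```

```text
d [-0.0595 -0.0021  0.0479] rot [-0.01    0.107  -0.0087] t 7.0
d [ 0.0362 -0.002   0.1358] rot [-0.01    0.107  -0.0087] t 7.0
d [ 0.0819 -0.0019  0.1778] rot [-0.01    0.107  -0.0087] t 7.0
[-0.04759906  1.31105489 -0.02601636  0.48683909  0.00871403  2.0868071
  1.52671133] [ 0.67380624 -0.00782137  0.18701107]
```

```bash
python3 - <<'E'
from h import *
def T(tipx,tipz,l): return bw(tipx-.019*np.sin(l),0,tipz+.019*np.cos(l))
delta(T(-.18,.14,.7),TH,.7);delta(T(-.18,.099,.7),TH,.7)
E
```

```text
d [-0.0289 -0.0027  0.0176] rot [-0.0106 -0.043  -0.0079] t 7.0
d [-0.0567 -0.0022  0.0478] rot [-0.0106 -0.043  -0.0079] t 7.0
```

Scaled: -0.0567 m / 0.4 = -0.1418, 0.0478 m / 0.4 = 0.1195, -0.043 rad / 4 = -0.0108.

Emit:
inch_along:
  deltas: {"jaw": [0, 0, 0, 0, 0, 0], "x": [-0.0375, -0.0725, -0.1075, -0.1418, -0.1418, -0.1418], "y": [-0.005, -0.005, -0.005, -0.005, -0.005, -0.005], "z": [0.0225, 0.044, 0.0825, 0.1195, 0.1195, 0.1195], "wx": [-0.0025, -0.0025, -0.0025, -0.0025, -0.0025, -0.0025], "wy": [-0.0108, -0.0108, -0.0108, -0.0108, -0.0108, -0.0108], "wz": [-0.002, -0.002, -0.002, -0.002, -0.002, -0.002]}

```text
clock: 7.6
tool_pos: [0.6913, -0.0076, 0.1213]
eef_rot: [-0.012, 0.943, 0.001, -0.332]
contact_force: [0.8, -0.4, 0.2]
opening: 0.004
finger_force: 0.0
```

```bash
python3 - <<'E'
from h import *
def T(tipx,tipz,l): return bw(tipx-.019*np.sin(l),0,tipz+.019*np.cos(l))
print(r.get_state()['q'])
for a in [(-.18,.099,.7),(-.10,.099,.75),(-.05,.099,.8),(-.02,.099,.85),(0,.099,.87),(.012,.099,.87)]: delta(T(*a),TH,a[2])
E
```

```text
[-0.03885738  1.36937449 -0.03819754  0.48882093  0.00755082  1.95958954
  1.53736511]
d [ 0.0015 -0.003   0.0111] rot [0.0072 0.0235 0.0058] t 7.6
d [ 0.0629 -0.003   0.0612] rot [0.0071 0.0735 0.006 ] t 7.6
d [ 0.1009 -0.003   0.0926] rot [0.0069 0.1235 0.0061] t 7.6
d [ 0.1234 -0.003   0.1116] rot [0.0068 0.1735 0.0063] t 7.6
d [ 0.1386 -0.003   0.1242] rot [0.0067 0.1935 0.0064] t 7.6
d [ 0.148  -0.003   0.1317] rot [0.0067 0.1935 0.0064] t 7.6
```

Scaled: 0.063 m / 0.4 = 0.1575, 0.061 m / 0.4 = 0.1525, 0.0735 rad / 4 = 0.0184.

Emit:
inch_along:
  deltas: {"jaw": [0, 0, 0, 0, 0, 0, 0], "x": [0.0025, 0.0025, 0.04, 0.08, 0.1175, 0.1575, 0.1575], "y": [-0.0075, -0.0075, -0.0075, -0.0075, -0.0075, -0.0075, -0.0075], "z": [0.0275, 0.0275, 0.0575, 0.09, 0.12, 0.1525, 0.1525], "wx": [0.0018, 0.0018, 0.0018, 0.0018, 0.0018, 0.0018, 0.0018], "wy": [0.006, 0.006, 0.0088, 0.0113, 0.015, 0.0184, 0.0184], "wz": [0.0015, 0.0015, 0.0015, 0.0015, 0.0015, 0.0015, 0.0015]}

```text
clock: 8.3
tool_pos: [0.6032, -0.0127, 0.1147]
eef_rot: [-0.011, 0.93, -0.004, -0.366]
contact_force: [0.6, -0.6, -0.4]
opening: 0.007
finger_force: 0.0
```

```bash
python3 - <<'E'
from h import *
def T(tipx,tipz,l): return bw(tipx-.019*np.sin(l),0,tipz+.019*np.cos(l))
print(r.get_state()['q'])
for a in [(-.10,.099,.75),(-.05,.099,.8),(-.02,.099,.85),(0,.099,.87),(.014,.099,.87)]: delta(T(*a),TH,a[2])
b=imaging.snapshot("top");a=imaging.snapshot("scene")
cv2.imwrite("pics/p3.png",cv2.hconcat([cv2.resize(a[40:240,140:340],(400,400)),cv2.resize(b[120:320,220:420],(400,400))])[:,:,::-1])
E
```

```text
[-0.02936132  1.22337192 -0.05026368  0.96010271  0.01839844  1.70872279
  1.52372815]
d [-0.0018  0.0001  0.0008] rot [ 0.0001 -0.0003  0.    ] t 8.3
d [0.0338 0.0001 0.0349] rot [0.0001 0.0497 0.    ] t 8.3
d [0.0548 0.0001 0.0554] rot [0.0001 0.0997 0.    ] t 8.3
d [0.0691 0.0001 0.0691] rot [1.000e-04 1.197e-01 0.000e+00] t 8.3
d [0.0793 0.0001 0.0786] rot [1.000e-04 1.197e-01 0.000e+00] t 8.3
```

View pics/p3.png

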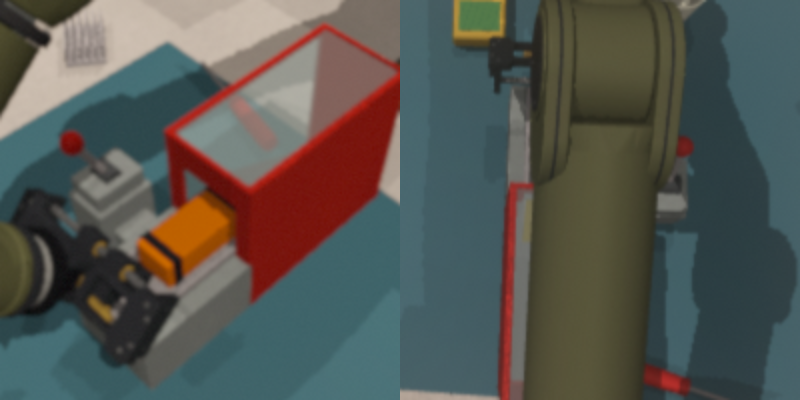

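The pack is running straight through the flap, its rear band at (165,258) in the left crop. I'll push on.

Scaled: 0.055 m / 0.4 = 0.1375, 0.045 m / 0.4 = 0.1125, 0.12 rad / 4 = 0.03.

Emit:
inch_along:
  deltas: {"jaw": [0, 0, 0, 0, 0, 0], "x": [0.0275, 0.055, 0.085, 0.11, 0.1375, 0.1375], "y": [0, 0, 0, 0, 0, 0], "z": [0.03, 0.0575, 0.0875, 0.1125, 0.1375, 0.1375], "wx": [0, 0, 0, 0, 0, 0], "wy": [0.0075, 0.0125, 0.0175, 0.025, 0.03, 0.03], "wz": [0, 0, 0, 0, 0, 0]}

```text
clock: 9.0
tool_pos: [0.5271, -0.0142, 0.1104]
eef_rot: [-0.01, 0.907, -0.005, -0.421]
contact_force: [0.3, -0.5, -0.5]
opening: 0.008
finger_force: 0.0
```

```bash
python3 - <<'E'
from h import *
def T(tipx,tipz,l): return bw(tipx-.019*np.sin(l),0,tipz+.019*np.cos(l))
print(r.get_state()['q'])
for a in [(0,.099,.87),(.012,.099,.87)]: delta(T(*a),TH,a[2])
E
```

```text
[-0.02439913  1.18545005 -0.05768046  1.19131197  0.01644691  1.63390647
  1.51613261]
d [ 0.0145 -0.0001  0.0159] rot [0.0002 0.0013 0.0002] t 9.0
d [ 0.0222 -0.0001  0.025 ] rot [0.0002 0.0013 0.0002] t 9.0
```

Scaled: 0.025 m / 0.4 = 0.0625, 0.022 m / 0.4 = 0.055.

Emit:
inch_along:
  deltas: {"jaw": [0, 0, 0, 0, 0, 0], "x": [0.0175, 0.0363, 0.045, 0.055, 0.055, 0.055], "y": [0, 0, 0, 0, 0, 0], "z": [0.02, 0.04, 0.0525, 0.0625, 0.0625, 0.0625], "wx": [0, 0, 0, 0, 0, 0], "wy": [0, 0, 0, 0, 0, 0], "wz": [0, 0, 0, 0, 0, 0]}

```text
clock: 9.6
tool_pos: [0.4939, -0.015, 0.1112]
eef_rot: [-0.01, 0.907, -0.005, -0.421]
contact_force: [0.4, 0.0, -0.6]
opening: 0.008
finger_force: 0.0
```

```bash
python3 - <<'E'
from h import *
delta(bw(.012-.019*np.sin(.87),0,.099+.019*np.cos(.87)),TH,.87)
b=imaging.snapshot("top");a=imaging.snapshot("scene")
cv2.imwrite("pics/p4.png",cv2.hconcat([cv2.resize(a[40:240,140:340],(400,400)),cv2.resize(b[120:320,220:420],(400,400))])[:,:,::-1])
E
```

```text
d [ 0.0002 -0.0001  0.0002] rot [0.0003 0.0019 0.0003] t 9.6
```

View pics/p4.png

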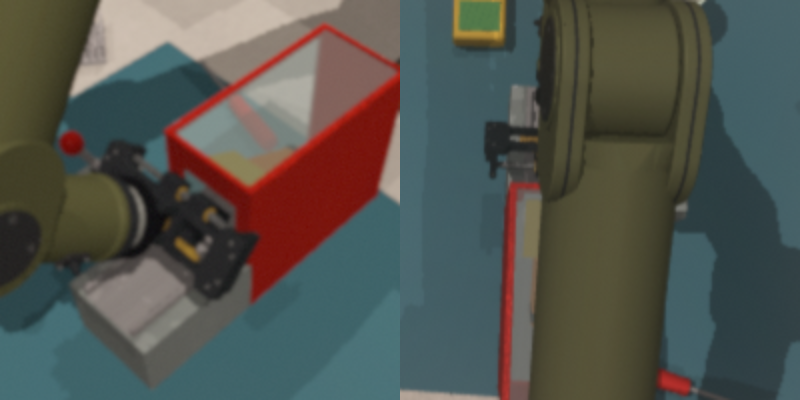

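The tool is at the port with no contact, the flap shows yellow at (235,165) held open, and orange shows through the roof at (270,155). I'll go 4 mm deeper, then back out along the line and check.

Scaled: -0.105 m / 0.4 = -0.2625, -0.095 m / 0.4 = -0.2375, -0.1 rad / 4 = -0.025.

Emit:
inch_along:
  deltas: {"jaw": [0, 0, 0, 0, 0, 0, 0, 0], "x": [0.0065, 0.0065, 0.0065, -0.0375, -0.1, -0.1625, -0.2375, -0.2375], "y": [0, 0, 0, 0, 0, 0, 0, 0], "z": [0.0075, 0.0075, 0.0075, -0.045, -0.115, -0.1875, -0.2625, -0.2625], "wx": [0, 0, 0, 0, 0, 0, 0, 0], "wy": [0, 0, 0, 0, 0, 0, 0, -0.025], "wz": [0, 0, 0, 0, 0, 0, 0, 0]}

```text
clock: 10.5
tool_pos: [0.6348, -0.0117, 0.1042]
eef_rot: [-0.01, 0.923, -0.004, -0.383]
contact_force: [-17.2, -1.4, 19.0]
opening: 0.006
finger_force: 9.4
```

```bash
python3 - <<'E'
from h import *
s=r.get_state();print(s['tool_pos'],s['contact_force'],s['q'])
a=imaging.snapshot("scene")
cv2.imwrite("pics/p5.png",cv2.resize(a[40:240,160:360],(600,600),interpolation=2)[:,:,::-1])
for x,z in((.15,.09),(.06,.125)): print(proj("scene",[bw(x,0,z)]))
E
```

```text
[ 0.63477045 -0.0116602   0.10420545] [-17.19900949  -1.41319522  19.04265659] [-0.03484622  1.32637727 -0.04142015  0.73086279  0.01297438  1.87155264
  1.53051057]
[[290.81010697 118.72894842]]
[[264.79408838 128.54465556]]
```

View pics/p5.png

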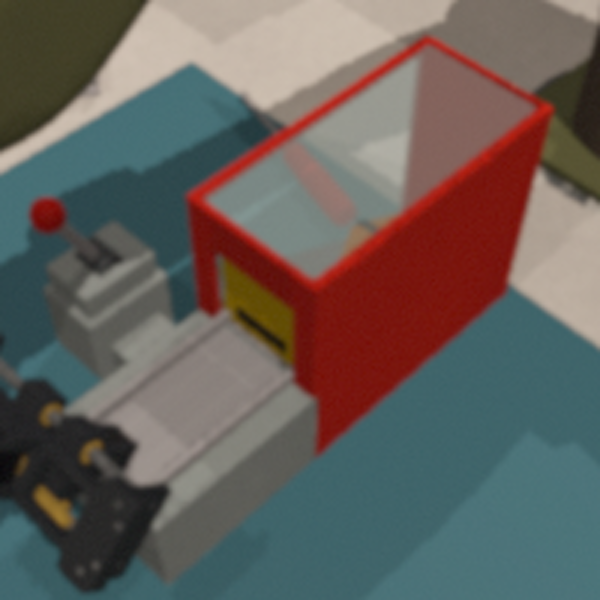

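The flap is shut and the pack is deep inside, visible through the roof at (370,235). The fingertips press lightly on the deck, so I'll lift and straighten the tool, then go for the lever.

Scaled: -0.13 m / 0.4 = -0.325, -0.1 m / 0.4 = -0.25, -0.79 rad / 4 = -0.1975.

Emit:
inch_along:
  deltas: {"jaw": [0, 0, 0, 0, 0, 0, 0, 0, 0, 0], "x": [0.0375, 0.1, 0.175, 0.25, 0.325, 0.325, 0.325, 0.325, 0.325, 0.325], "y": [0, 0, 0, 0, 0, 0, 0, 0, 0, 0], "z": [-0.0375, -0.1, -0.175, -0.25, -0.325, -0.325, -0.325, -0.325, -0.325, -0.325], "wx": [0, 0, 0, 0, 0, 0, 0, 0, 0, 0], "wy": [0, 0, 0, -0.0375, -0.075, -0.1125, -0.15, -0.1875, -0.1975, -0.1975], "wz": [0, 0, 0, 0, 0, 0, 0, 0, 0, 0]}

```text
clock: 11.55
tool_pos: [0.6298, -0.0122, 0.2928]
eef_rot: [-0.011, 1.0, 0.0, 0.011]
contact_force: [-0.2, -0.4, 0.1]
opening: 0.008
finger_force: 0.0
```

```bash
python3 - <<'E'
from h import *
for p in((-.125,.144,.28),(-.125,.144,.176),(-.09,.144,.176),(-.014,.144,.176)): delta(bw(*p),TH)
E
```

```text
d [ 0.014  -0.1438  0.0125] rot [ 0.      0.0225 -0.0002] t 11.55
d [ 0.0163 -0.1438  0.1165] rot [ 0.      0.0225 -0.0002] t 11.55
d [ 0.0513 -0.1438  0.1157] rot [ 0.      0.0225 -0.0002] t 11.55
d [ 0.1273 -0.1438  0.114 ] rot [ 0.      0.0225 -0.0002] t 11.55
```

Scaled: -0.1438 m / 0.4 = -0.3595, -0.13 m / 0.4 = -0.325, 0.0225 rad / 4 = 0.0056.

Emit:
inch_along:
  deltas: {"jaw": [0, 0, 0, 0, 0, 0, 0, 0, 0], "x": [0.0125, 0.025, 0.035, 0.035, 0.035, 0.0375, 0.0408, 0.0408, 0.0408], "y": [-0.1, -0.2125, -0.325, -0.3595, -0.3595, -0.3595, -0.3595, -0.3595, -0.3595], "z": [0, 0, 0, 0.025, 0.125, 0.225, 0.2913, 0.2913, 0.2913], "wx": [0, 0, 0, 0, 0, 0, 0, 0, 0], "wy": [0.0056, 0.0056, 0.0056, 0.0056, 0.0056, 0.0056, 0.0056, 0.0056, 0.0056], "wz": [0, 0, 0, 0, 0, 0, 0, 0, 0]}

```text
clock: 12.45
tool_pos: [0.6222, -0.1554, 0.1739]
eef_rot: [-0.012, 1.0, 0.0, -0.0]
contact_force: [0.4, -0.1, 0.6]
opening: 0.006
finger_force: 0.0
```

```bash
python3 - <<'E'
from h import *
for p in((-.09,.144,.176),(-.014,.144,.176),(-.008,.144,.176)): delta(bw(*p),TH)
E
```

```text
d [ 0.0379 -0.0008 -0.0021] rot [ 0.0009 -0.0007  0.0005] t 12.45
d [ 0.1139 -0.0007 -0.0021] rot [ 0.0009 -0.0007  0.0005] t 12.45
d [ 0.1199 -0.0007 -0.0021] rot [ 0.0009 -0.0007  0.0005] t 12.45
```

Scaled: 0.108 m / 0.4 = 0.27, 0.1 m / 0.4 = 0.25.

Emit:
inch_along:
  deltas: {"jaw": [0, 0, 0, 0, 0, 0, 0, 0, 0], "x": [0.0375, 0.075, 0.1125, 0.15, 0.1875, 0.22, 0.25, 0.27, 0.27], "y": [0, 0, 0, 0, 0, 0, 0, 0, 0], "z": [-0.0075, -0.0075, -0.0075, -0.0075, -0.0075, -0.0075, -0.0075, -0.0075, -0.0075], "wx": [0, 0, 0, 0, 0, 0, 0, 0, 0], "wy": [0, 0, 0, 0, 0, 0, 0, 0, 0], "wz": [0, 0, 0, 0, 0, 0, 0, 0, 0]}

```text
clock: 13.35
tool_pos: [0.5138, -0.1586, 0.1781]
eef_rot: [-0.011, 1.0, -0.0, 0.001]
contact_force: [-0.2, -0.6, 1.3]
opening: 0.006
finger_force: 0.0
```

Emit:
inch_along:
  deltas: {"jaw": [0, 0, 0, 0], "x": [0.0075, 0.015, 0.015, 0.015], "y": [0, 0, 0, 0], "z": [0, 0, 0, 0], "wx": [0, 0, 0, 0], "wy": [0, 0, 0, 0], "wz": [0, 0, 0, 0]}

```text
clock: 13.75
tool_pos: [0.5095, -0.1585, 0.1771]
eef_rot: [-0.012, 1.0, 0.0, 0.002]
contact_force: [4.5, -0.2, 0.2]
opening: 0.004
finger_force: 2.3
```

```bash
python3 - <<'E'
from h import *
delta(bw(-.014,.144,.176),TH)
E
```

```text
d [ 0.0011 -0.0003  0.0011] rot [0.     0.0032 0.0005] t 13.75
```

Scaled: 0.003 m / 0.4 = 0.0075.

Emit:
inch_along:
  deltas: {"jaw": [0, 0, 0], "x": [0.0075, 0.0075, 0.0075], "y": [0, 0, 0], "z": [0, 0, 0], "wx": [0, 0, 0], "wy": [0, 0, 0], "wz": [0, 0, 0]}

```text
clock: 14.05
tool_pos: [0.5091, -0.1584, 0.1773]
eef_rot: [-0.012, 1.0, -0.0, 0.004]
contact_force: [10.5, 0.6, -5.2]
opening: 0.004
finger_force: 4.8
```

Emit:
inch_along:
  deltas: {"jaw": [0, 0, 0, 0, 0, 0, 0, 0, 0, 0], "x": [-0.075, -0.175, -0.25, -0.3, -0.3, -0.375, -0.45, -0.45, -0.45, -0.45], "y": [0, 0, 0, 0.1, 0.225, 0.325, 0.425, 0.55, 0.675, 0.75], "z": [0, -0.05, -0.15, -0.25, -0.25, -0.25, -0.25, -0.25, -0.25, -0.25], "wx": [0, 0, 0, 0, 0, 0, 0, 0, 0, 0], "wy": [0, 0, 0, 0, 0, 0, 0, 0, 0, 0], "wz": [0, 0, 0, 0, 0, 0, 0, 0, 0, 0]}

```text
clock: 15.05
tool_pos: [0.6756, 0.1498, 0.2755]
eef_rot: [-0.013, 1.0, 0.001, -0.003]
contact_force: [-0.7, 0.3, 0.2]
opening: 0.006
finger_force: 0.0
```

```bash
python3 - <<'E'
from h import *
b=imaging.snapshot("top");a=imaging.snapshot("scene");s=r.get_state();print(s['tool_pos'],s['contact_force'])
cv2.imwrite("pics/p6.png",cv2.hconcat([cv2.resize(a[40:240,140:340],(400,400)),cv2.resize(b[120:320,220:420],(400,400))])[:,:,::-1])
h=cv2.cvtColor(a,cv2.COLOR_RGB2HSV);h[...,0]=(h[...,0].astype(int)+90)%180
m=cv2.inRange(h,(80,150,80),(97,255,255))
for c in cv2.findContours(m,0,1)[0]:
  (x,y),R_=cv2.minEnclosingCircle(c)
  if 30<cv2.contourArea(c)<250: print(x,y,R_)
ang=np.array([.3,.4,.5]);print(proj("scene",[bw(-.03+.08*np.sin(t),.145,.092+.08*np.cos(t)) for t in ang]), proj("scene",[bw(-.03+.08*np.sin(-.5),.145,.092+.08*np.cos(.5))]))
for c in blobs(b,(105,150,60),(125,255,255)): print(cv2.minAreaRect(c))
E
```

```text
[0.67480267 0.15415824 0.27537285] [-0.48482808  0.89248073 -0.10136401]
241.0 383.0 14.000100135803223
132.0 51.5 4.031229019165039
366.5 9.0 9.65670394897461
[[195.82390868  95.83889029]
 [198.65742419  95.1090971 ]
 [201.38762824  94.71614541]] [[173.62916846 112.52073051]]
((180.90518188476562, 172.61209106445312), (27.83696937561035, 18.251596450805664), 66.80140686035156)
```

View pics/p6.png

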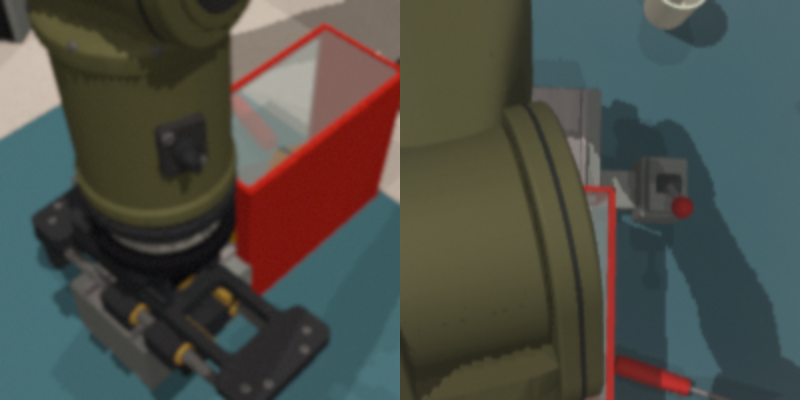

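The lever is over against its stop: force rose to 10.5 N with under 1 mm of movement, and the knob is now at (682,207) in the right crop, leaning into +x. The blue pack hasn't moved and the arm is clear of everything.

```bash
python3 -c "
from plant import r, imaging, ticket
print(ticket.finish_job())"
```

```text
the job is handed in; nothing more can be done
None
```

The job is handed in at about 15 s: the orange pack is inside the safe with the flap shut behind it, the lever is thrown fully over to its stop, and the blue pack has not moved; no verdict came back.

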